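# Pinch the brick-stamp cassette out of its drawer

### The job

Pull open the green-fronted drawer of the plywood stamp unit by its bar handle, pinch together the two orange side catches of the white cassette so that it comes unlocked from its dock, and lift it straight out until it is well clear above the top of the unit, a hand's width or so. Finish while holding it there, level and still, both catches still pinched in the fingers: do not put it down or let go. Leave the drawer standing open, the grey cassette with blue catches locked in its place, and the other things on the table where they are.

Things in the scene. Friction and masses are not known exactly. Their poses are not given: they have to be found in the camera images.
- stamp_unit: plywood drawer unit, fixed to the table, 150 deep (x) x 284 wide (y) x 105 high mm. Origin: centre of its underside, on the table; front faces its own -x; z up. One drawer, green front 12 mm thick, 14 to 92 mm above the table, outer face 77 mm in front of the origin when shut. Drawer floor top is 22 mm, side walls 45 mm above the table. The carcass covers all behind x = -67 mm of this frame.
- drawer (a joint): how far the drawer is pulled out, m: 0 = shut, 0.12 = fully open against its stop; slides toward the unit's own -x. Friction 2.5 N plus damping 6 N per m/s; stays where it is left. From about 0.085 a docked cassette is clear of the carcass.
- drawer_handle (a point): middle of the drawer's steel bar handle: round bar 10 mm thick, 110 mm long, level, along the unit's y, on two posts 100 mm apart; its axis is 40 mm in front of the drawer's face and 75 mm above the table (30 mm below the unit's top). Can be pinched or hooked from above. Moves with the drawer.
- dock_left (a point): left dock in the drawer: point on the drawer floor under its middle, 62 mm left (+y) of the unit's middle, 59 mm behind the drawer front's outer face. Moves with the drawer. Black lips 26 to 37.5 mm either side of the dock's middle, tops 20.5 mm above the floor; low guides and end stops to 14 mm. Either cassette may be in either dock.
- dock_right (a point): the same point of the right dock, 62 mm right (-y) of the unit's middle
- brick_cassette: the cassette to take: white shell, five terracotta stamp faces on top, two ORANGE side catches; 70 long (x) x 60 over the hooks (y) x 64 mm high, about 0.24 kg. Origin: centre of its underside, 22 mm above the table when seated, 1.5 mm play; y across the catches, z up. Middle 28 mm wide, 54 high with stamps; end cheeks (25 to 35 mm from the middle in x) 44 wide, 30 high.
- brick_cassette_left_pad (a point): middle of the outer face of the left ribbed press pad of the white cassette: +28 mm in y and 50 mm above the cassette's origin when sprung out; moves inward with its catch. Pad 30 mm wide in x, 36 to 64 mm above the underside. Pads are 56 mm apart over their faces, 42 mm when fully pinched. A grip of 20 to 60 N here bottoms both catches and carries the cassette.
- brick_cassette_right_pad (a point): the same point of the right press pad, at -28 mm in y
- brick_cassette_left (a joint): left (+y) orange catch, m: 0 = sprung out, its hook 4 mm under the dock's lip (locked); 0.007 = pressed fully in. The hook clears the lip from about 0.0045; with both catches pinched the cassette lifts straight up freely. Spring 2 N at the start of travel, 5.5 N at the end.
- brick_cassette_right (a joint): right (-y) orange catch, likewise
- roof_cassette: the other cassette, to be left locked in its dock: same shape and size, grey shell, dark brown stamp faces, BLUE catches. Origin: centre of its underside. 124 mm beside the white one.
- clay_tile: bystander: ribbed brown clay slab, 58 x 86 x 4 mm, lying on the unit's top; origin: centre of its underside
- tin: bystander: small red-lidded tin, 56 x 84 x 20 mm; origin: centre of its underside
- ring_cutter: bystander: round tin cutter, 58 mm across, 28 high; origin: centre of its underside
- knot_block: bystander: small wooden block with two dimples, 30 x 46 x 26 mm; origin: centre of its underside
- lump: bystander: lump of brown clay, 47 x 51 x 40 mm; origin: centre of its underside
- odds_bowl: bystander: earthenware bowl of offcuts, 108 mm across, 53 high; origin: centre of its underside
- yellow_house: bystander: yellow half-timbered model house, 82 x 78 x 136 mm; origin: centre of its underside

How it is judged (in metres and radians):
On the way, in this order (a step that is already met when the one before it is completed fails the run):
1. the drawer is open at least 85 mm, the white cassette still seated in it (value of joint drawer above 0.085 m and height (world z) of brick_cassette below 0.028 m), for 0.2 s.
2. both orange catches are pinched in by at least 4.5 mm, by the fingers, while the cassette is still seated (value of joint each of brick_cassette_left, brick_cassette_right above 0.0045 m and height (world z) of brick_cassette below 0.028 m and contact force between the fingers and brick_cassette above 2 N), for 0.1 s.
At the end, for the whole second after the job is handed in: white cassette held by the fingers (over 3 N), underside 135 mm or more above the table, within 15 degrees of level, still, off the unit, both orange catches in over 4.5 mm; drawer open over 75 mm; grey cassette seated; no bystander moved 30 mm (height (world z) of brick_cassette above 0.135 m and angle between brick_cassette's own z axis and vertical below 0.26 rad and linear speed of brick_cassette below 0.03 m/s and value of joint each of brick_cassette_left, brick_cassette_right above 0.0045 m and contact force between the fingers and brick_cassette above 3 N and contact force between brick_cassette and stamp_unit below 0.1 N and value of joint drawer above 0.075 m and height (world z) of roof_cassette below 0.028 m and angle between roof_cassette's own z axis and vertical below 0.1 rad and distance of each of clay_tile, tin, ring_cutter, knot_block, lump, odds_bowl, yellow_house from where it was at the start of the episode below 0.03 m); the arm keeps its last pose, push and grip.
It fails at once if a bystander is moved by more than 30 mm (distance of any of clay_tile, tin, ring_cutter, knot_block, lump, odds_bowl, yellow_house from where it was at the start of the episode above 0.03 m).
It fails at once if the grey cassette is pulled up out of its dock (height (world z) of roof_cassette above 0.035 m).
It also fails if it takes over 51 s, if anything falls off the work surface, if the arm or the gripper's body presses on something with over 40 N, if the wrist force passes 120 N, or if a joint passes its speed limit or range.

### The arm

A 6-joint arm with a two-finger parallel gripper is mounted at the origin on the work surface; the furniture and walls round the work are solid. World frame = base frame: x ahead of the robot, y to its left, z up, the work surface at z = 0. Lengths are in mm, angles in rad, forces in N, time in s.
With the tool pointing down it reaches from about 350 to 725 mm from the base axis. Payload 4.3 kg.
Tool frame: the origin (TCP) lies on the centre line of the jaws, within the pads' length; the fingertips stand 17 mm ahead of it and the grasp point (between the pads) lies 2 mm behind it; z points along the fingers, x is the direction in which the jaws open and shut, and the axes are right-handed (so a half turn about z gives the same grasp; the last joint's range is limited). The gripper opens to 85 mm and grips with 20 to 120 N. Pads are 22 mm wide; open, the fingers measure 114 mm over their backs; the gripper's body (76 mm by 85 mm) begins 54 mm behind the grasp point. The pads swing forward as they close: fully open they stand 13 mm farther back than shut.
Start: joints at [-0.11, 0.377, 0.081, 1.274, 0, 1.46], TCP at [575.035, 0.002, 248.329] pointing down, gripper open.
Joint ranges: [-2.72, 2.72], [-0.84, 1.66], [-1.02, 1.22], [-1.77, 2.12], [-1.37, 1.28], [-3.14, 3.14]. Speed limits (rad/s): [2.57, 2.57, 3.14, 3.14, 3.14, 3.14].

### API

Orientations are given as a unit quaternion [w, x, y, z].
In Python, from workcell import arm, snapshot, camera_model, order gives the robot as it stands. The module is installed in compiled form; this text tells all that it offers.
- The arm moves only by the shell command python3 -m pendant 'ROWS'. ROWS is JSON, one flat list of numbers, 7 for each row, row after row: the shift along the world's x, y, z normalised to -1 to 1, where 1 is 10 cm, then the turn, a rotation vector about the world's x, y, z normalised to -1 to 1, where 1 is 120 degrees, then the closure, from 0 (fully open) to 1 (shut). A call has 1 to 20 rows; each row shifts and turns the commanded pose from where the row before left it; what a row does not reach is not made up. A row lasts 1/12 s, in which the tool goes at most 41.7 mm and 7.16 degrees, less where a joint would pass 70% of its speed; a pose out of reach is approached as far as the arm can. A call with a number of a shift or a turn outside -1 to 1 is refused whole. A call with a gripper value outside its range is refused whole. The fingers move at their own pace and stop on an object; the grip force is fixed at half the most. Time passes only in rows, so rows that do not move let the fingers close. It gives the time, the measured TCP pose, the force and the opening at its end, in the units of the state.
- arm.sense(): the state, without advancing time (a new reading comes with each control period).
- snapshot(name): name is "scene" or "side" or "wrist"; returns (picture, depth): 400x640x3 uint8, red, green, blue; 400x640 float32, mm along the optical axis (not along the pixel's ray), 0 where there is no reading.
- camera_model(name): a dict with "fx", "fy", "cx", "cy" (pixels), "position" and "orientation" of the camera in the world. Camera axes: x right, y down, z forward; pixel columns grow to the right and rows downward; lengths in mm; the calibration is good to about 2 mm. A picture is of the moment at which its call begins: read the wrist's pose just before it. camera_model takes no time and is no camera call; for the wrist camera it gives the pose at the moment of the call.
- order.hand_in(): hands the job in, once; it reports no verdict.
The state is a dict: "time_s": time; "q": joint angles; "qvel": joint speeds; "tau": joint torques, N m; "ee_pos": TCP position; "tcp_rot": TCP orientation; "force": force on the tool from outside, world axes, zero at the start; "torque": the same for the moment, N m; "width": finger opening in mm.
Only numpy, scipy, OpenCV 4.12 (cv2) and the standard library are available. Lean on these libraries where they do the work, as an engineer would, in place of code of your own. Each camera call takes 0.05 s, during which the arm holds its last target.

## Working session

There is one attempt and no reset: what is moved stays moved. The work goes in short steps, Python scripts to look and compute and a shell command to move; the robot and the scene stay as the last step left them, time stands still between calls to the robot, and variables do not carry over. Pictures are saved under pics/ and viewed, and the job is handed in when it is done.

```bash
mkdir -p pics; cat > h.py <<'E'
import numpy as np,cv2
from scipy.spatial.transform import Rotation as R
from workcell import arm,snapshot,camera_model,order
def grab(n,f):
    m=camera_model(n); p,d=snapshot(n); cv2.imwrite('pics/'+f+'.png',p[:,:,::-1]); np.savez('pics/'+f+'.npz',p=p,d=d,m=np.array([m],dtype=object)); return p,d,m
def world(d,m):
    v,u=np.mgrid[0:d.shape[0],0:d.shape[1]]
    c=np.stack([(u-m['cx'])/m['fx']*d,(v-m['cy'])/m['fy']*d,d],-1)
    o=m['orientation']; r=R.from_quat([o[1],o[2],o[3],o[0]])
    w=r.apply(c.reshape(-1,3)).reshape(c.shape)+np.array(m['position']); w[d==0]=np.nan; return w
E
python3 - <<'E'
from h import *
print(arm.sense())
for n in("scene","side","wrist"):
    p,d,m=grab(n,n+'0'); print(n,m)
print(arm.sense()['time_s'])
E
```

```text
{'time_s': 0.0, 'q': array([-1.10292691e-01,  3.78083922e-01,  7.96420263e-02,  1.27440277e+00,
        1.50372212e-07,  1.46051176e+00]), 'qvel': array([-3.85928456e-04, -5.32129104e-04, -3.58663360e-04,  6.50917350e-04,
        4.35145390e-05,  5.39559018e-04]), 'tau': array([ 5.03441061e-04, -4.63600910e+01,  2.69876987e+01,  2.07655923e-02,
       -6.74222474e-05, -6.15417605e-06]), 'ee_pos': array([5.74384024e+02, 7.85205591e-02, 2.47355181e+02]), 'tcp_rot': array([-1.12800209e-04,  9.99999476e-01, -4.06286851e-06, -1.01793946e-03]), 'force': array([ 0.11858127,  0.23594861, -0.02570162]), 'torque': array([ 0.00384447,  0.03062065, -0.02898187]), 'width': 85.19034109250158}
scene {'fx': 427.5577206036135, 'fy': 427.5577206036135, 'cx': 321.1076065499537, 'cy': 199.55187472736435, 'position': array([803.97870838, 811.72949991, 663.57183946]), 'orientation': array([-0.07816162,  0.15047599,  0.88572937, -0.43212409])}
side {'fx': 393.89772642101366, 'fy': 393.89772642101366, 'cx': 315.57183964423695, 'cy': 201.64545697265768, 'position': array([1051.6366426 ,  520.41261296,  880.62436397]), 'orientation': array([-0.14323792,  0.39905782,  0.85687012, -0.29327351])}
wrist {'fx': 281.12240456231893, 'fy': 281.12240456231893, 'cx': 318.2678483527366, 'cy': 199.89631262658077, 'position': array([573.50478204,  66.09669714, 372.3657599 ]), 'orientation': array([ 1.33272224e-01,  9.91079198e-01,  3.64546876e-04, -6.35592399e-04])}
0.15
```

View pics/scene0.png

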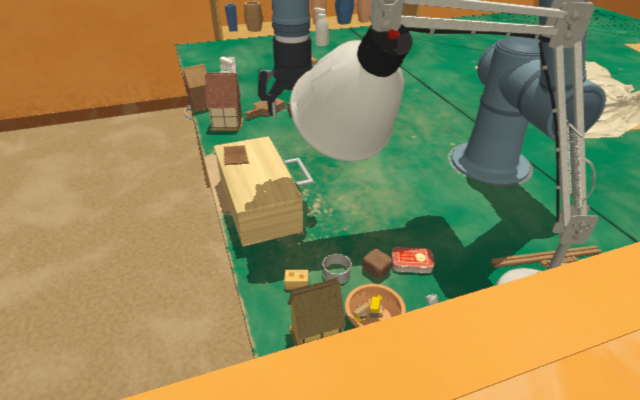

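View pics/side0.png

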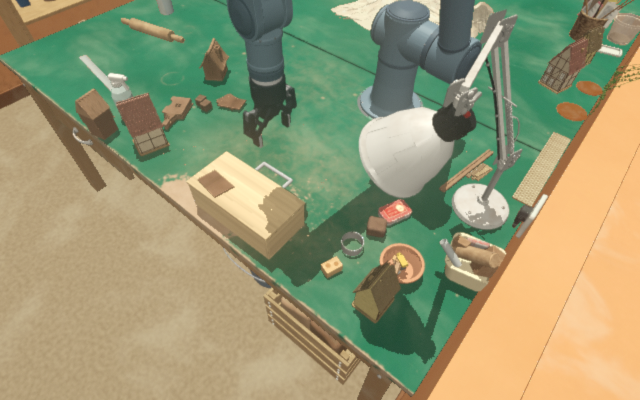

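View pics/wrist0.png

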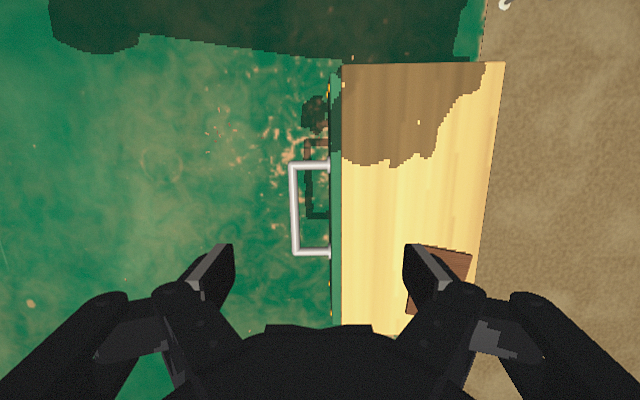

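The wrist view shows the unit's top (u 340-505) and the white bar handle at u≈292, v 163-255. The side view shows the unit with the tile on top; the handle points toward the robot. Next I measure them.

```bash
python3 - <<'E'
from h import *
for n in('wrist0','side0','scene0'):
    z=np.load('pics/'+n+'.npz',allow_pickle=True); p,d,m=z['p'],z['d'],z['m'][0]; w=world(d,m)
    # unit top
    P=w.reshape(-1,3); C=p.reshape(-1,3).astype(int)
    k=(abs(P[:,2]-105)<5)&(P[:,0]>450)&(P[:,0]<900)&(P[:,1]>-300)&(P[:,1]<300)&(C[:,0]-C[:,1]<90)
    img=np.zeros(d.shape,np.uint8); img.reshape(-1)[k]=1
    nl,l,s,c=cv2.connectedComponentsWithStats(img); i=1+np.argmax(s[1:,4]); kk=(l==i).reshape(-1)
    Q=P[kk]; print(n,'top z',np.median(Q[:,2]),s[i]); print(cv2.minAreaRect(Q[:,:2].astype(np.float32)),cv2.boxPoints(cv2.minAreaRect(Q[:,:2].astype(np.float32))))
    # handle: height 70-84
    k=(P[:,2]>70)&(P[:,2]<86)&(C.min(1)>120)&(P[:,0]>450)&(P[:,0]<700)&(abs(P[:,1])<200)&(np.ptp(C,axis=1)<40)
    if k.sum()>10:
        H=P[k]; print('handle',k.sum(),np.median(H,0),cv2.minAreaRect(H[:,:2].astype(np.float32)))
z=np.load('pics/wrist0.npz',allow_pickle=True);w=world(z['d'],z['m'][0])
for v in range(165,255,15): print(v,[w[v,u].round(0).tolist() for u in (290,292,294,296)])
E
```

```text
wrist0 top z 104.2398980643759 [  341    61   165   274 34314]
((668.2674560546875, -24.28363037109375), (144.35275268554688, 284.55877685546875), 1.2351245880126953) [[ 593.04095  116.40692]
 [ 599.17474 -168.08575]
 [ 743.49396 -164.97418]
 [ 737.36017  119.51849]]
handle 1229 [549.03656587 -16.54186723  78.57781691] ((563.4424438476562, -26.591915130615234), (44.08332443237305, 114.49397277832031), 1.2437241077423096)
side0 top z 104.90175312147596 [ 186  151  119   89 4777]
((670.6721801757812, -23.905242919921875), (145.98182678222656, 285.8077087402344), 0.9400019645690918) [[ 595.3467    117.781944]
 [ 600.0355   -167.98732 ]
 [ 745.9977   -165.59244 ]
 [ 741.30884   120.176834]]
handle 183 [552.37629791 -23.57981157  78.45929846] ((561.4656372070312, -24.896778106689453), (109.00102996826172, 38.842594146728516), 89.67974853515625)
scene0 top z 104.45860044568917 [ 214  136   90   78 4291]
((668.00439453125, -22.026092529296875), (144.26638793945312, 287.3852233886719), 1.029093861579895) [[ 593.30206   120.347824]
 [ 598.46356  -166.99104 ]
 [ 742.7067   -164.40001 ]
 [ 737.5452    122.93886 ]]
handle 188 [550.31091594 -16.82670293  78.20067801] ((561.2112426757812, -23.38770294189453), (38.837913513183594, 110.36075592041016), 0.26428577303886414)
165 [[544.0, 24.0, 79.0], [546.0, 24.0, 79.0], [548.0, 24.0, 80.0], [550.0, 24.0, 80.0]]
180 [[543.0, 7.0, 78.0], [545.0, 8.0, 78.0], [547.0, 7.0, 78.0], [549.0, 8.0, 79.0]]
195 [[543.0, -9.0, 79.0], [545.0, -9.0, 78.0], [547.0, -9.0, 80.0], [549.0, -9.0, 78.0]]
210 [[542.0, -27.0, 76.0], [544.0, -26.0, 79.0], [547.0, -26.0, 78.0], [549.0, -26.0, 79.0]]
225 [[533.0, -73.0, -1.0], [544.0, -43.0, 79.0], [546.0, -43.0, 80.0], [549.0, -43.0, 80.0]]
240 [[532.0, -96.0, -2.0], [544.0, -61.0, 79.0], [546.0, -61.0, 79.0], [548.0, -61.0, 79.0]]
```

Unit origin comes out at about (665,-24), yaw about +1.1°. The handle is at (548,-25.5,75), which agrees with the given sizes. I'll approach above it with partly closed fingers.

```bash
python3 -m pendant '[-0.065,-0.064,-0.25,0,0,0.0024,0.65, -0.065,-0.064,-0.25,0,0,0.0024,0.65, -0.065,-0.064,-0.25,0,0,0.0024,0.65, -0.065,-0.064,-0.25,0,0,0.0024,0.65, 0,0,0,0,0,0,0.65, 0,0,0,0,0,0,0.65, 0,0,0,0,0,0,0.65]'
python3 - <<'E'
from h import *
print(arm.sense()['q']);grab('wrist','wrist1');grab('side','side1')
E
```

```text
time_s: 0.73
ee_pos: [550.1, -25.5, 149.6]
tcp_rot: [0.0, 1.0, 0.01, 0.001]
force: [0.7, -0.5, -0.2]
width: 30.0
[-1.61694317e-01  3.74969342e-01 -1.83459744e-01  1.01055732e+00
  2.60235702e-04  1.38905035e+00]
```

View pics/wrist1.png

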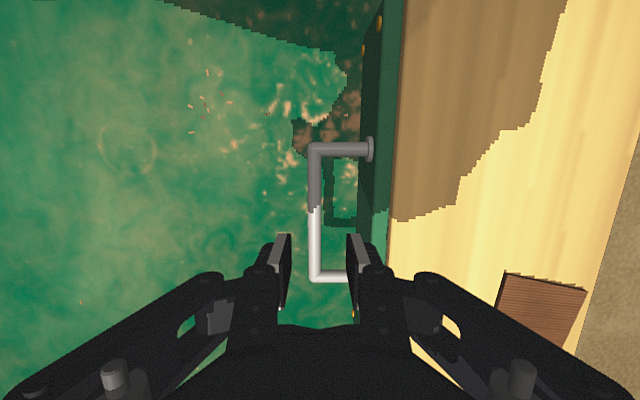

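The handle (u≈315) is centred between the fingers (u 278 and 355). Before descending I'll check how high the finger knuckles sit relative to the unit top.

```bash
python3 - <<'E'
from h import *
z=np.load('pics/wrist1.npz',allow_pickle=True);w=world(z['d'],z['m'][0]);t=np.array([550.1,-25.5,149.6])
for uv in [(355,245),(365,290),(395,285),(440,285),(480,305),(540,350),(600,390),(285,250),(210,280)]: print(uv,(w[uv[1],uv[0]]-t).round(0))
for v in range(155,270,20): 
    r=w[v,290:345]; k=(r[:,2]>70)&(r[:,2]<90); print(v,np.median(r[k],0) if k.any() else None)
E
```

```text
(355, 245) [16. 10.  2.]
(365, 290) [13. 17. 49.]
(395, 285) [26. 11. 37.]
(440, 285) [42. 12. 37.]
(480, 305) [48. 13. 50.]
(540, 350) [54. 12. 67.]
(600, 390) [57. 14. 79.]
(285, 250) [-16.  10.   8.]
(210, 280) [-40.  11.  35.]
155 [553.29510424  18.99144172  76.82962261]
175 [545.5339212    5.01941335  78.72718822]
195 [545.77753081  -9.59898567  78.55231275]
215 [546.0190935  -24.70581814  78.51921821]
235 [546.27586575 -40.48879761  78.41689205]
255 [546.55170977 -56.83812512  78.47676919]
```

```bash
python3 -m pendant '[-0.03,0,-0.1,0,0,0,0.75, 0,0,-0.2,0,0,0,0.75, 0,0,-0.2,0,0,0,0.75, 0,0,-0.13,0,0,0,0.75, 0,0,-0.06,0,0,0,0.75, 0,0,0,0,0,0,0.75]'
python3 -m pendant '[0,0,0,0,0,0,1, 0,0,0,0,0,0,1, 0,0,0,0,0,0,1, 0,0,0,0,0,0,1]'
python3 - <<'E'
from h import *
grab('wrist','wrist2')
E
```

```text
time_s: 1.33
ee_pos: [546.3, -25.3, 79.2]
tcp_rot: [-0.0, 1.0, 0.01, -0.0]
force: [1.3, -0.3, 0.0]
width: 21.4
time_s: 1.67
ee_pos: [547.0, -25.6, 80.6]
tcp_rot: [0.0, 1.0, 0.01, 0.001]
force: [-0.5, 1.5, 4.4]
width: 7.2
```

View pics/wrist2.png

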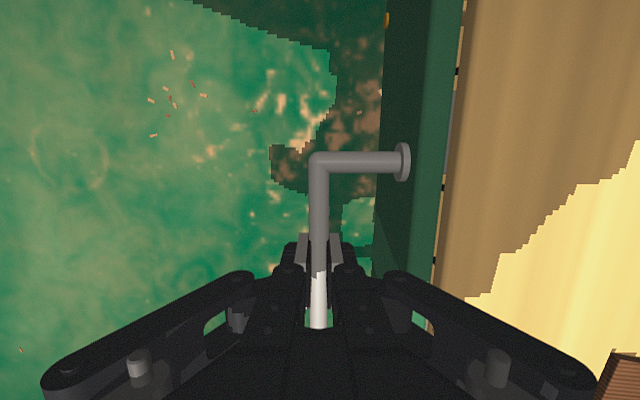

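The bar is gripped (at u≈318, between the pads). Pulling along the unit's -x.

```bash
python3 -m pendant '[-0.04,-0.001,0,0,0,0,1, -0.08,-0.002,0,0,0,0,1, -0.12,-0.002,0,0,0,0,1, -0.12,-0.002,0,0,0,0,1, -0.12,-0.002,0,0,0,0,1, -0.12,-0.002,0,0,0,0,1, -0.12,-0.002,0,0,0,0,1, -0.12,-0.002,0,0,0,0,1, -0.12,-0.002,0,0,0,0,1, -0.1,-0.002,0,0,0,0,1, -0.06,-0.001,0,0,0,0,1, -0.03,-0.001,0,0,0,0,1, 0,0,0,0,0,0,1, 0,0,0,0,0,0,1, 0,0,0,0,0,0,1]'
python3 - <<'E'
from h import *
grab('wrist','wrist3');grab('side','side3')
E
```

```text
time_s: 2.97
ee_pos: [431.4, -27.9, 80.5]
tcp_rot: [0.0, 1.0, 0.01, 0.001]
force: [-0.9, 1.1, 10.4]
width: 7.4
```

View pics/side3.png

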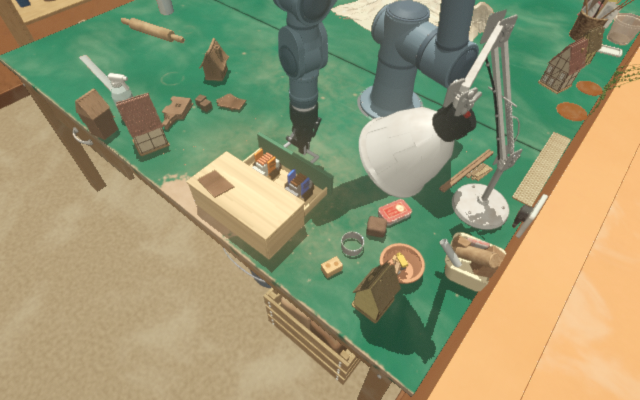

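View pics/wrist3.png

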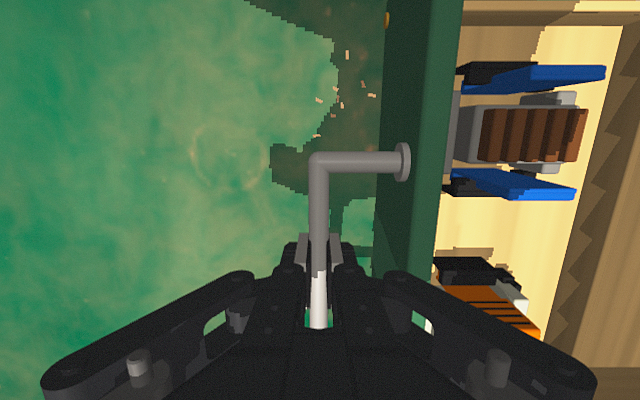

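The drawer is open about 115 mm. Blue catches are in the left dock and orange in the right. I'll release the bar, rise, turn 90° and move above the right dock.

```bash
python3 -m pendant '[0,0,0,0,0,0,0.75, 0,0,0,0,0,0,0.75, 0,0,0.1,0,0,0,0.75, 0,0,0.25,0,0,0,0.75, 0,0,0.3,0,0,0,0.75, 0,0,0.3,0,0,0,0.6, 0,0,0.2,0,0,0,0.3,0,0,0,0,0,0,0]'
python3 -m pendant '[0.08,-0.05,0,0,0,0.05,0, 0.08,-0.05,0,0,0,0.05,0, 0.08,-0.05,0,0,0,0.05,0, 0.08,-0.05,0,0,0,0.05,0, 0.08,-0.05,0,0,0,0.05,0, 0.08,-0.05,0,0,0,0.05,0, 0.08,-0.05,0,0,0,0.05,0, 0.08,-0.05,0,0,0,0.05,0, 0.08,-0.05,0,0,0,0.05,0, 0.08,-0.05,0,0,0,0.05,0, 0.08,-0.05,0,0,0,0.05,0, 0.08,-0.05,0,0,0,0.05,0, 0.06,-0.01,0,0,0,0.05,0, 0,0,0,0,0,0.05,0, 0,0,0,0,0,0.05,0, 0,0,0,0,0,0,0, 0,0,0,0,0,0,0]'
python3 - <<'E'
from h import *
s=arm.sense();print(s['q'],s['width']);grab('wrist','wrist4');grab('side','side4')
E
```

```text
time_s: 3.73
ee_pos: [433.2, -28.4, 198.1]
tcp_rot: [0.001, 1.0, 0.01, 0.003]
force: [0.0, 0.1, 0.3]
width: 57.1
time_s: 5.15
ee_pos: [532.1, -88.6, 193.1]
tcp_rot: [-0.001, 0.701, 0.713, -0.001]
force: [0.7, -0.1, -0.5]
width: 85.5
[-2.82521136e-01  3.29233058e-01 -1.33060304e-01  1.11090805e+00
 -1.64890663e-04 -2.99808834e-01] 85.52383939619553
```

View pics/wrist4.png

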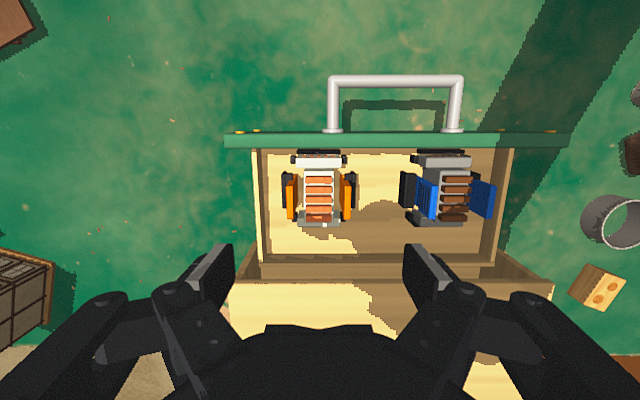

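View pics/side4.png

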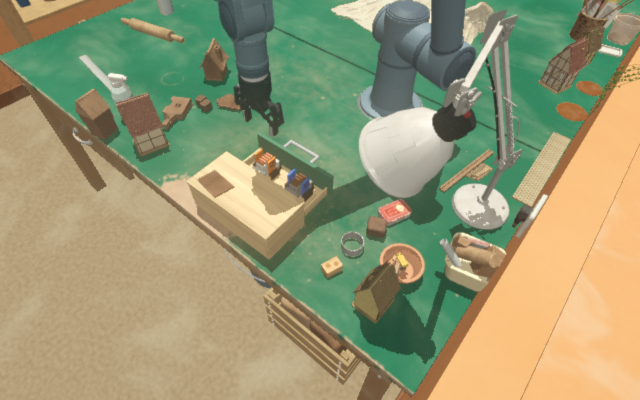

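The wrist view, looking back toward the robot, shows the orange pads at u≈291 and 347, v 175-220, in the open drawer with the grey cassette to the right. Measuring the white cassette.

```bash
python3 - <<'E'
from h import *
for n in('wrist4','side4'):
    z=np.load('pics/'+n+'.npz',allow_pickle=True); p,d,m=z['p'],z['d'],z['m'][0]; w=world(d,m)
    hsv=cv2.cvtColor(p,cv2.COLOR_RGB2HSV)
    P=w.reshape(-1,3);H=hsv.reshape(-1,3).astype(int)
    box=(P[:,0]>460)&(P[:,0]<600)&(P[:,1]>-150)&(P[:,1]<-30)
    k=box&(H[:,0]<22)&(H[:,0]>9)&(H[:,1]>200)&(H[:,2]>90)&(P[:,2]>60)&(P[:,2]<95)
    Q=P[k];print(n,k.sum(),np.median(Q[:,2]))
    T=Q[Q[:,2]>82]; 
    print('pads top',len(T),np.percentile(T,[2,50,98],axis=0).round(1).tolist())
    for s in(-1,1):
        t=T[(T[:,1]-(-89))*s>8]; 
        if len(t)>5: print(s,np.percentile(t,[2,50,98],axis=0).round(1).tolist())
    k=box&(P[:,2]>70)&(P[:,2]<82)&(H[:,0]<12); S=P[k]
    if k.sum()>20: print('stamps',np.percentile(S,[2,50,98],axis=0).round(1).tolist())
    k=(P[:,2]>88)&(P[:,2]<96)&(H[:,0]>55)&(H[:,0]<95)&(P[:,0]<520)&(P[:,0]>430)&(abs(P[:,1]+25)<150); F=P[k]
    if k.sum()>20: print('front top',np.percentile(F,[2,50,98],axis=0).round(1).tolist(), np.polyfit(F[:,1],F[:,0],1))
E
```

```text
wrist4 642 84.74783408406267
pads top 462 [[515.2, -117.0, 82.8], [529.2, -67.3, 85.1], [543.8, -61.6, 86.6]]
-1 [[515.9, -117.1, 83.1], [530.0, -113.8, 85.1], [544.7, -111.1, 86.5]]
1 [[514.8, -67.2, 82.8], [529.0, -64.4, 85.2], [543.6, -61.5, 86.6]]
stamps [[468.6, -100.3, 70.7], [536.3, -88.2, 74.7], [550.7, -74.9, 78.5]]
front top [[468.6, -159.9, 89.2], [475.9, -25.1, 91.1], [482.8, 103.2, 92.6]] [-1.97514652e-02  4.75309432e+02]
side4 0 nan
  return _methods._mean(a, axis=axis, dtype=dtype,
  ret = ret.dtype.type(ret / rcount)
Traceback (most recent call last):
IndexError: index -1 is out of bounds for axis 0 with size 0
```

Cassette centre is (529.5,-89.3). The pads are 55.5 mm apart and their tops are at 86 mm, all as specified. Descending to TCP z≈69.

```bash
python3 -m pendant '[-0.026,-0.007,-0.1,0,0,0,0.15, 0,0,-0.2,0,0,0,0.15, 0,0,-0.25,0,0,0,0.15, 0,0,-0.25,0,0,0,0.15, 0,0,-0.2,0,0,0,0.15, 0,0,-0.12,0,0,0,0.15, 0,0,-0.08,0,0,0,0.15, 0,0,-0.04,0,0,0,0.15, 0,0,0,0,0,0,0.15, 0,0,0,0,0,0,0.15]'
python3 - <<'E'
from h import *
s=arm.sense();print(s['width']);grab('wrist','wrist5');
E
```

```text
time_s: 6.08
ee_pos: [530.9, -89.5, 70.9]
tcp_rot: [0.0, 0.7, 0.714, 0.0]
force: [0.1, 0.4, -0.5]
width: 72.7
72.65576869409408
```

View pics/wrist5.png

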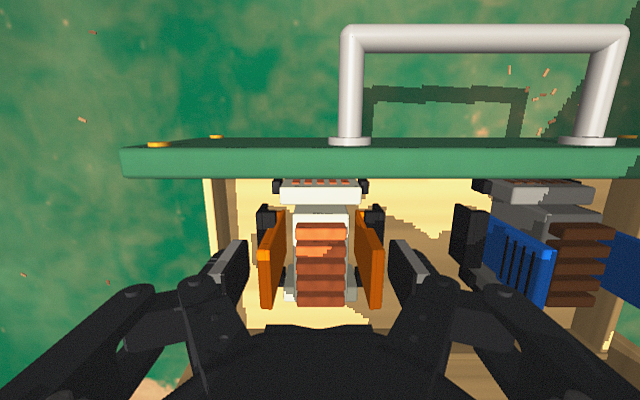

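The fingers straddle the orange pads symmetrically (fingers at u≈232 and 405, pads at 270 and 368), with no contact. Closing.

```bash
python3 -m pendant '[0,0,0,0,0,0,0.35, 0,0,0,0,0,0,0.5, 0,0,0,0,0,0,0.7, 0,0,0,0,0,0,1, 0,0,0,0,0,0,1, 0,0,0,0,0,0,1, 0,0,0,0,0,0,1, 0,0,0,0,0,0,1, 0,0,0,0,0,0,1]'
python3 - <<'E'
from h import *
grab('wrist','wrist6');
E
```

```text
time_s: 6.88
ee_pos: [532.9, -89.0, 73.2]
tcp_rot: [0.002, 0.7, 0.714, 0.002]
force: [-1.0, 3.1, 13.8]
width: 36.5
```

View pics/wrist6.png

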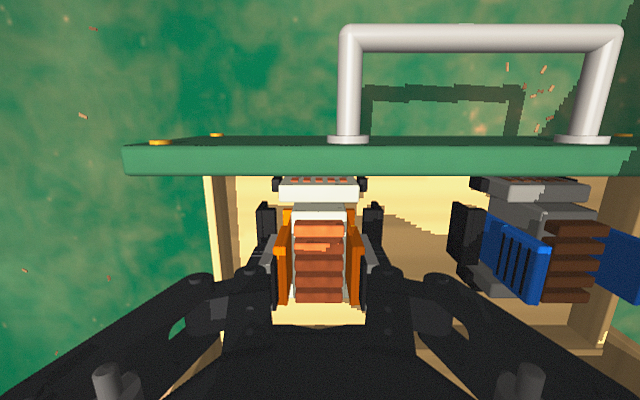

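Both orange pads are pressed in, and the 13.8 N vertical force comes from the pads swinging forward. Lifting slowly at first.

```bash
python3 -m pendant '[0,0,0.02,0,0,0,1, 0,0,0.03,0,0,0,1, 0,0,0.04,0,0,0,1, 0,0,0.05,0,0,0,1, 0,0,0.06,0,0,0,1, 0,0,0,0,0,0,1]'
python3 - <<'E'
from h import *
grab('wrist','wrist7');grab('side','side7')
E
```

```text
time_s: 7.43
ee_pos: [530.5, -89.6, 91.4]
tcp_rot: [0.0, 0.7, 0.714, -0.0]
force: [0.5, -0.3, -0.8]
width: 36.7
```

View pics/wrist7.png

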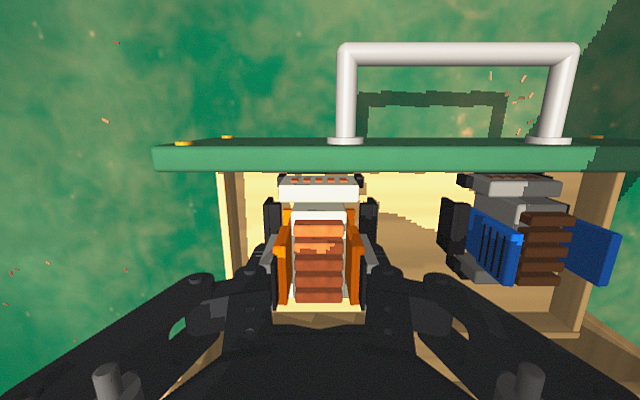

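The cassette keeps its place between the fingers as the drawer drops away, so it is unlocked. I'll keep lifting.

```bash
python3 -m pendant '[0,0,0.06,0,0,0,1, 0,0,0.1,0,0,0,1, 0,0,0.15,0,0,0,1, 0,0,0.2,0,0,0,1, 0,0,0.2,0,0,0,1, 0,0,0.2,0,0,0,1, 0,0,0.2,0,0,0,1, 0,0,0.15,0,0,0,1, 0,0,0.1,0,0,0,1, 0,0,0.06,0,0,0,1, 0,0,0.03,0,0,0,1, 0,0,0,0,0,0,1, 0,0,0,0,0,0,1, 0,0,0,0,0,0,1, 0,0,0,0,0,0,1]'
python3 - <<'E'
from h import *
p,d,m=grab('wrist','wrist8');grab('side','side8');grab('scene','scene8')
w=world(d,m);H=cv2.cvtColor(p,cv2.COLOR_RGB2HSV).reshape(-1,3).astype(int);P=w.reshape(-1,3)
k=(H[:,0]<22)&(H[:,0]>9)&(H[:,1]>200)&(H[:,2]>90)&(P[:,2]>150);Q=P[k];print('orange',k.sum(),np.percentile(Q,[2,50,98],axis=0).round(1).tolist())
k=(H[:,0]<12)&(H[:,1]>100)&(P[:,2]>150)&(abs(P[:,1]+89)<14);S=P[k];print(k.sum(),np.percentile(S,[2,50,98],axis=0).round(1).tolist())
t=S[S[:,2]>np.percentile(S[:,2],98)-6]; A=np.c_[t[:,:2],np.ones(len(t))];print('slopes',np.linalg.lstsq(A,t[:,2],rcond=None)[0])
k=(H[:,0]>50)&(H[:,0]<95)&(P[:,2]>87)&(P[:,2]<97);print('front',np.median(P[k],0))
k=(H[:,0]>105)&(H[:,0]<125)&(H[:,1]>150)&(P[:,2]>40);print('blue top',np.percentile(P[k],[50,95],axis=0))
print(arm.sense()['qvel'])
E
```

```text
time_s: 8.78
ee_pos: [529.8, -89.2, 234.3]
tcp_rot: [-0.001, 0.7, 0.714, -0.0]
force: [0.4, -0.6, -1.8]
width: 36.9
orange 2234 [[513.1, -109.6, 193.0], [521.8, -75.6, 244.8], [541.9, -69.8, 247.3]]
3346 [[493.0, -101.3, 202.7], [529.2, -89.7, 235.5], [548.4, -78.4, 237.2]]
slopes [2.16336589e-02 3.84655703e-03 2.24103961e+02]
front [476.1686416  -29.85477389  91.08062313]
blue top [[525.81117522  56.60136724  77.93566511]
 [541.0452414   59.91747646 301.61651034]]
[ 0.00078874 -0.00254238  0.00403987  0.00327628  0.00060559 -0.00028856]
```

View pics/wrist8.png

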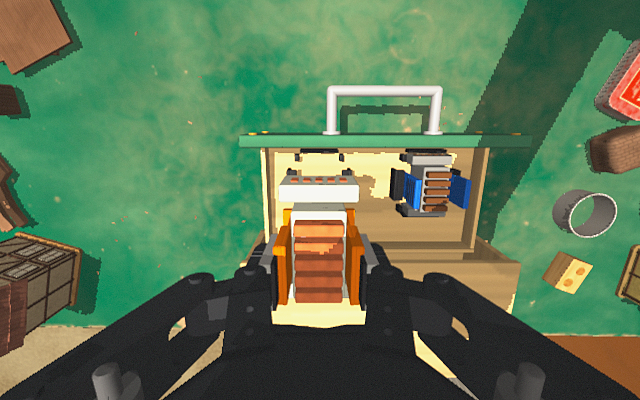

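View pics/side8.png

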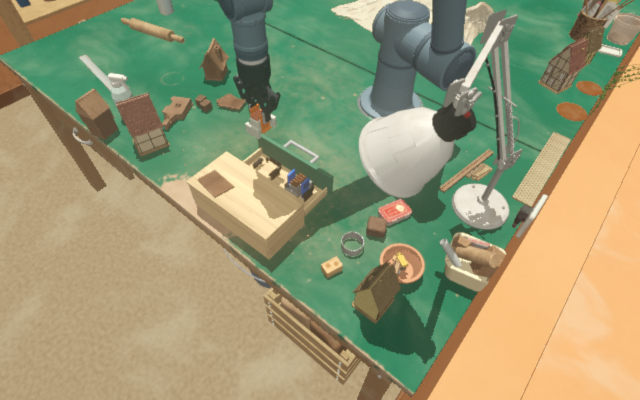

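The cassette's pad tops are at 247 mm, so its underside is at about 183 mm. It is within about 1.5° of level, the pads are about 40-42 mm apart (fully pinched), the drawer hasn't moved and the grey cassette is in its dock. Handing in.

```bash
python3 - <<'E'
from h import *
print(order.hand_in()); s=arm.sense(); print(s['time_s'],s['ee_pos'],s['width'])
E
```

```text
the job is handed in; nothing more can be done
None
the job is handed in; nothing more can be done
```

I opened the drawer about 115 mm by its bar handle, pinched both orange catches of the white cassette and lifted it straight up out of the right dock. I handed the job in at about 9 s, with the arm still holding it; no verdict was reported.

**Cassette:** In the last images its underside was about 183 mm above the table, some 78 mm above the unit's top. It was level to about 1.5° and still.

**Catches:** The pads measured about 40–42 mm apart, which means both were fully pinched.

**Everything else:** The drawer stayed open and the grey cassette was in its dock. The other things on the table looked unmoved. I judged the grey cassette and the bystanders by eye only.

**Two readings disagreed:**
- **Finger opening:** it read 36.9 mm on the pinched pads, against the nominal 42 mm. It also read about 3 mm low on the 10 mm bar.
- **Downward force:** it showed 1.8 N, against about 2.4 N expected for the cassette's weight.

The cameras showed the cassette held firmly in both cases, so I did not act on either reading.

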